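# Lock the puzzle canister by its slim ring

## Task

Lock the round puzzle canister: take the steel pin out of its wooden rest, stand it in the hole in the canister's top collar and let go, so that it rests on the slim steel ring below. Then turn only that ring slowly clockwise (seen from above), without touching the fixed collar above it or the jar below it, until the pin drops fully home, and turn on gently until you feel the ring come up firmly against the pin; stop there without forcing it, let go, and leave the other things on the table where they are.

Things in the scene. Friction and masses are not known exactly. Their poses are not given: they have to be found in the camera images.
- canister: Round wooden canister, fixed to the table; origin at the table under its axis, z up, x towards the side where the collar's hole is. From below: cork foot (radius 52 mm, z 0 to 6 mm), jar, turning steel ring, collar, all on one vertical axis; 96 mm tall in all
- jar: Fixed round wooden jar of the canister, radius 44 mm, z 6 to 66 mm above the table; its flat top lies right under the ring and stands out 12 mm beyond it as a ledge. Origin at the centre of its underside. Not to be touched by the fingers (more than 1.5 N)
- ring: Slim ribbed steel ring, radius 32 mm, z 66 to 80 mm above the table, between jar and collar; origin on the axis at its underside. It turns about the vertical axis against steady friction of about 0.42 N m and stays where left. Hidden in it is a round through pocket, radius 8 mm, 16 mm from the axis; where along the ring is not told: it must be found by feel
- ring_axis (a point): On the ring's axis at its mid height, 73 mm above the table. Pinched with under about 10 N it slips, with 24 N it holds. Turn it clockwise from above by 0.3 to 1.0 rad for the pin to drop, then 0.2 to 0.45 rad more until the pocket's wall bears firmly on the pin: there it must press with 4 N or more for a moment (torque 0.064 N m above running) and never with over 20 N (0.32 N m above)
- collar: Fixed wooden collar on top of the ring, radius 27 mm (5 mm less than the ring), z 80 to 96 mm above the table; origin on the axis at its underside, x towards its hole. Not to be touched by the fingers (more than 1.5 N)
- collar_hole (a point): Centre of the mouth of the collar's round through hole, on the collar's top face 96 mm above the table, 16 mm from the axis; hole radius 7 mm (1 mm of play all round for the pin). The hole is 16 mm deep, its floor is the top of the ring
- pin: Loose steel locking pin, about 80 g, upright: shaft radius 6 mm, 29 mm long, foot chamfered by 1.6 mm, then a round head, radius 9 mm, 24 mm tall (53 mm in all). Origin at the centre of its foot, z up. Foot above the table: 5 mm in the rest, 80 mm standing in the collar on the ring, 67 mm fully home (head on the collar). Do not press it on collar or ring with over 20 N
- pin_head (a point): Middle of the pin's round head, 41 mm above its foot; the head is 18 mm wide and 24 mm tall, to be gripped from above
- rest: Fixed square wooden rest, 62 x 62 mm, 34 mm tall, with the pin standing in the hole in its middle (radius 7 mm); origin at the centre of its underside
- pawn: Small wooden pawn, 54 mm tall, 30 mm wide; origin under it. Bystander
- piece: Thick wooden jigsaw piece, about 48 mm wide, 10 mm thick; origin under the middle of its square part. Bystander
- hourglass: Wooden hourglass-shaped timer, 90 mm tall, 52 mm wide; origin under it. Bystander
- glass0: Empty drinking glass, radius 34 mm, 105 mm tall, on a dark coaster, on the left; origin under it. Bystander
- glass1: Empty drinking glass, radius 34 mm, 105 mm tall, on a dark coaster, on the right; origin under it. Bystander
There are look-alikes about, which are no part of the job. What is meant by the pin is not yellow, and is the smaller of those in its own colour.

How it is judged:
By the outcome, as a careful person would: the job done as asked, in the order asked, and still so for the second after the job is handed in, with the robot touching nothing.
It also fails if it takes over 72 s, if anything falls off the work surface, if the arm or the gripper's body presses on something with over 40 N, if the wrist force passes 120 N, or if a joint passes its speed limit or range.

## Robot

A 6-joint arm with a two-finger parallel gripper is mounted at the origin on the work surface. World frame = base frame: x ahead of the robot, y to its left, z up, the work surface at z = 0. Lengths are in m, angles in degrees, forces in N, time in s.
With the tool pointing down it reaches from about 0.4 to 0.825 m from the base axis. Payload 7 kg.
Tool frame: the origin (TCP) lies on the centre line of the jaws, within the pads' length; the fingertips stand 22 mm ahead of it and the grasp point (between the pads) lies 3 mm ahead of it; z points along the fingers, y is the line along which they close (so a half turn about z gives the same grasp; the last joint's range is limited). The gripper opens to 88 mm and grips with 3 to 60 N. Pads are 19 mm wide; open, the fingers measure 130 mm over their backs; the gripper's body (78 mm by 193 mm) begins 47 mm behind the grasp point.
Start: joints at [92.596, 20.546, 0.682, 0, -70.136, -16.507], TCP at [0.162, 0.655, 0.249] pointing down, gripper open.
Joint ranges: [-176.03, 176.03], [-82.01, 121.73], [-58.28, 71.71], [-173.87, 95.51], [-174.79, -0.11], [-173.66, 173.66]. Speed limits (degrees/s): [136.94, 136.94, 172.46, 180, 180, 180].

## Interface

Orientations are given as [roll, pitch, yaw] about the fixed x, y, z axes, in that order (R = Rz(yaw) Ry(pitch) Rx(roll)).
In Python, from plant import get_state, cams, r gives the robot as it stands.
- The arm moves only by the tool apply_moves, never from a script. Its argument "targets" is a list of rows, each an object with "dp": the shift along the world's x, y, z in m, a list of three; "yaw": the turn about the world's z in degrees. In form: [{"dp": [x, y, z], "yaw": yaw}, ...]. A call has 1 to 20 rows; each row is the pose to reach, as a shift and turn from the pose commanded when the call began; what a row does not reach only later rows make up. A row lasts 1/12 s, in which the tool goes at most 41.7 mm and 7.16 degrees, less where a joint would pass 70% of its speed; a pose out of reach is approached as far as the arm can. A call with a gripper value outside its range is refused whole. "grip" is the gripper command: -1 is fully open, 1 is shut, values between are in proportion, set as the call begins (left out, the last holds). The fingers move at their own pace and stop on an object; "squeeze" is the grip in N (left out, the last holds). Time passes only in rows, so rows that repeat a pose let the fingers close. It gives the time, the measured TCP pose, the force, the opening and the grip force at its end, in the units of the state.
- get_state(): the state, without advancing time (a new reading comes with each control period).
- cams.capture(name): name is "scene" or "side" or "wrist"; returns a dict with "image" (480x640x3 uint8, red, green, blue), "range_z" (480x640 float32, m along the optical axis (not along the pixel's ray), 0 where there is no reading), "fx", "fy", "cx", "cy" (pixels), "k1" (the pictures are not rectified: a ray, as slopes to the right and down, at radius r is drawn at 1 + k1 r^2 times it, then the intrinsics apply), "R" (3x3) and "t" (3): a world point X has camera coordinates R X + t; the wrist camera has in their place "T_tool_cam" (4x4, takes a point from camera to tool coordinates, whose origin is the TCP and whose axes are the flange's). Camera axes: x right, y down, z forward; pixel columns grow to the right and rows downward; lengths in m; the calibration is good to about 2 mm. A picture is of the moment at which its call begins: read the wrist's pose just before it.
- r.close_job(): hands the job in; it is judged then, once.
The state is a dict: "time_s": time; "joints": joint angles; "qd": joint speeds; "joint_torque": joint torques, N m; "tcp_pos": TCP position; "eef_rot": TCP orientation; "contact_force": force on the tool from outside, world axes, zero at the start; "moment": the same for the moment, N m; "gripper_width": finger opening in m; "gripper_force": force on a finger pad.
Only numpy, scipy, OpenCV 4.12 (cv2) and the standard library are available. Lean on these libraries where they do the work, as an engineer would, in place of code of your own. Each camera call takes 0.05 s, during which the arm holds its last target. There are 200 camera calls.

## Working session

There is one attempt and no reset: what is moved stays moved. The work goes in short steps, Python scripts to look and compute and a tool call to move; the robot and the scene stay as the last step left them, time stands still between calls to the robot, and variables do not carry over. Pictures are saved under pics/ and viewed, at most 10 in all, crops included, and the job is handed in when it is done.

Besides the shell and the picture viewer there is one more tool, called after "Request:" as name([rows], argument=value, ...), one row to a line, values as JSON. apply_moves: Moves the arm, as the interface text tells. Its arguments: {"type":"object","properties":{"targets":{"type":"array","items":{"type":"object","properties":{"dp":{"type":"array","items":{"type":"number"}},"yaw":{"type":"number"}}}},"grip":{"type":"number"},"squeeze":{"type":"number"}},"required":["targets"]}

```bash
mkdir -p pics; cat > h.py <<'E'
import numpy as np, cv2
from plant import get_state, cams, r
from scipy.spatial.transform import Rotation as Ro
def pts(c,uv,s=None):
    out=[]
    for u,v in uv:
        z=np.median([q for q in c['range_z'][v-1:v+2,u-1:u+2].ravel() if q>0] or [0])
        out.append(ray(c,u,v)*z)
    P=np.array(out)
    return world(c,P,s)
def ray(c,u,v):
    d=np.array([(u-c['cx'])/c['fx'],(v-c['cy'])/c['fy']]);p=d.copy()
    for _ in range(20): p=d/(1+c['k1']*(p@p))
    return np.array([p[0],p[1],1])
def world(c,P,s=None):
    if 'R' in c: return (P-c['t'])@c['R']
    T=c['T_tool_cam'];Q=P@T[:3,:3].T+T[:3,3]
    return Q@Ro.from_euler('xyz',s['eef_rot'],degrees=True).as_matrix().T+s['tcp_pos']
def cloud(c,s=None):
    v,u=np.mgrid[0:480,0:640];d=np.stack([(u-c['cx'])/c['fx'],(v-c['cy'])/c['fy']],-1);p=d.copy()
    for _ in range(20): p=d/(1+c['k1']*(p**2).sum(-1,keepdims=True))
    P=np.concatenate([p,np.ones((480,640,1))],-1)*c['range_z'][...,None]
    return world(c,P.reshape(-1,3),s).reshape(480,640,3)
def save(n,im,f=1): cv2.imwrite('pics/'+n,cv2.resize(im[...,::-1],None,fx=f,fy=f,interpolation=cv2.INTER_CUBIC))
E
python3 - <<'E'
from h import *
print(get_state())
for n in ('scene','side'):
    c=cams.capture(n); save(n+'.png',c['image']); np.save(n+'.npy',c,allow_pickle=True)
    print(n,c['R'],c['t'],c['fx'],c['k1'])
E
```

```text
{'time_s': 0.0, 'joints': array([ 9.25946480e+01,  2.05920803e+01,  6.33250129e-01, -2.17976848e-02,
       -7.01337458e+01, -1.65046216e+01]), 'qd': array([ 0.0974235 , -0.01554523,  0.11378826,  0.0976381 ,  0.04476434,
       -0.11062345]), 'joint_torque': array([-1.27568356e-06, -5.82721245e+01,  2.93058693e+01,  6.99716493e+00,
        7.05792612e-03, -1.60461550e-04]), 'tcp_pos': array([0.16219815, 0.65475915, 0.2476061 ]), 'eef_rot': array([ 1.79905417e+02, -6.65624090e-03, -1.39173921e+01]), 'contact_force': array([-0.90586248,  0.0759904 ,  0.41029861]), 'moment': array([ 0.00977911,  0.0037568 , -0.00310471]), 'gripper_force': 0.0, 'gripper_width': 0.08777263604365841}
scene [[-0.35745622  0.93383035  0.01363571]
 [ 0.6511754   0.25967308 -0.71312025]
 [-0.66947416 -0.24603003 -0.70090911]] [ 0.19892991 -0.31939217  1.21550823] 441.24314217089596 -0.039829129898363194
side [[ 0.79797886 -0.60226105 -0.02261351]
 [-0.36228527 -0.44935646 -0.81659547]
 [ 0.48164212  0.65981846 -0.57676726]] [-0.47789511  0.27138934  0.65529408] 470.4758328168373 0.009004457385167806
```

View pics/scene.png

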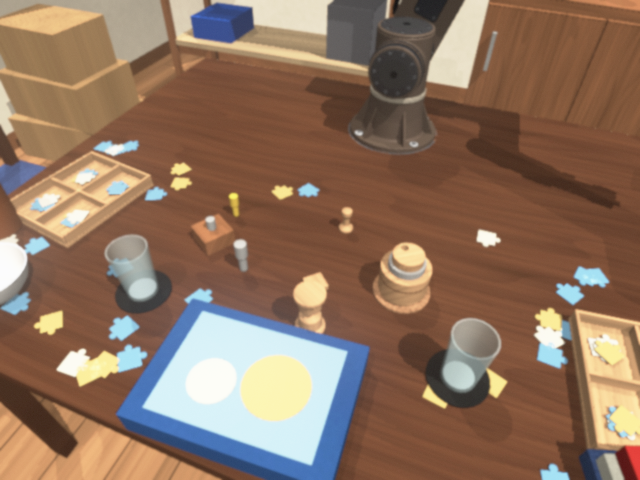

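View pics/side.png

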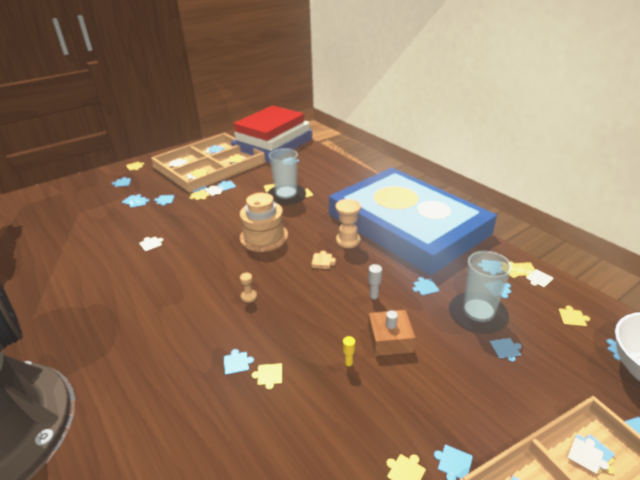

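Scene: a steel pin in the wooden rest (211,224), a larger steel pin standing free (241,255) and a yellow pin (235,205). The one in the rest fits, being grey and the smaller of the two grey ones. The canister is at (404,275). I'll confirm this in one enlarged crop and take a cloud measurement.

```bash
python3 - <<'E'
from h import *
S=np.load('scene.npy',allow_pickle=True).item();D=np.load('side.npy',allow_pickle=True).item()
a=S['image'][195:275,190:270];b=D['image'][250:370,330:430]
A=cv2.resize(S['image'][190:280,180:270],(400,400),interpolation=cv2.INTER_CUBIC);B=cv2.resize(S['image'][232:322,360:450],(400,400),interpolation=cv2.INTER_CUBIC)
save('crop.png',np.hstack([A,B]))
print(pts(S,[(211,220),(241,245),(235,198),(406,252),(346,212),(309,290)]))
print(pts(D,[(392,317),(375,268),(349,342),(260,202),(246,277),(348,205)]))
for c in (S,D):
    W=cloud(c).reshape(-1,3)
    for nm,x0,z0,z1,rad in (('collar',pts(S,[(406,252)])[0],.09,.102,.04),('ledge',pts(S,[(406,252)])[0],.06,.07,.06),('pintop',pts(S,[(211,220)])[0],.05,.064,.025),('resttop',pts(S,[(211,220)])[0],.031,.037,.05)):
        m=(np.hypot(*(W[:,:2]-x0[:2]).T)<rad)&(W[:,2]>z0)&(W[:,2]<z1)
        p=W[m]
        if len(p): print(nm,len(p),p.min(0).round(4),p.max(0).round(4),((p.min(0)+p.max(0))/2).round(4),p.mean(0).round(4))
E
```

```text
[[ 0.56870079 -0.22276851  0.05797554]
 [ 0.61686853 -0.13027851  0.0680088 ]
 [ 0.48370531 -0.21820797  0.05058022]
 [ 0.55283782  0.15092725  0.09541694]
 [ 0.44106469  0.00927944  0.05086299]
 [ 0.68556977  0.02860603  0.09042596]]
[[ 0.56085215 -0.23214515  0.05775607]
 [ 0.61267449 -0.1347956   0.06872773]
 [ 0.47746266 -0.22723782  0.05337707]
 [ 0.55185292  0.14912877  0.09376264]
 [ 0.4317692   0.00405937  0.05186904]
 [ 0.68848591  0.03137724  0.08962126]]
collar 605 [0.5298 0.13   0.0902] [0.5831 0.1826 0.0986] [0.5564 0.1563 0.0944] [0.5596 0.1569 0.0955]
ledge 652 [0.5185 0.1127 0.0601] [0.6009 0.1996 0.07  ] [0.5597 0.1561 0.065 ] [0.5753 0.1587 0.0659]
pintop 60 [ 0.5596 -0.2337  0.0501] [ 0.5764 -0.2187  0.0607] [ 0.568  -0.2262  0.0554] [ 0.569  -0.2254  0.0559]
resttop 577 [ 0.5261 -0.2686  0.0311] [ 0.6083 -0.1857  0.0367] [ 0.5672 -0.2271  0.0339] [ 0.5703 -0.2245  0.0335]
collar 328 [0.5274 0.1261 0.09  ] [0.5809 0.1832 0.0982] [0.5542 0.1546 0.0941] [0.5537 0.1528 0.0949]
ledge 385 [0.5108 0.1105 0.06  ] [0.599  0.1953 0.0699] [0.5549 0.1529 0.065 ] [0.5446 0.136  0.0651]
pintop 105 [ 0.5556 -0.2371  0.0501] [ 0.573  -0.2186  0.0591] [ 0.5643 -0.2278  0.0546] [ 0.5632 -0.2295  0.0561]
resttop 962 [ 0.5232 -0.2687  0.031 ] [ 0.6062 -0.1851  0.0369] [ 0.5647 -0.2269  0.0339] [ 0.5619 -0.231   0.0336]
```

View pics/crop.png

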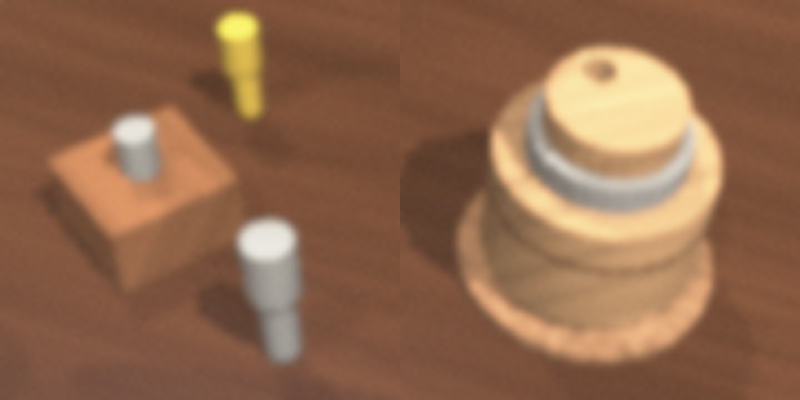

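The crop confirms it: the steel pin in the rest (left, 137,145) is smaller than the grey one at (268,290), and the other is yellow. The collar hole is at crop (600,70), which is scene (405,248). I'll move over the canister to look with the wrist camera.

Request:
apply_moves([
  {"dp": [0.01, -0.013, 0], "yaw": 0},
  {"dp": [0.03, -0.04, 0], "yaw": 2},
  {"dp": [0.055, -0.07, 0], "yaw": 4},
  {"dp": [0.08, -0.1, 0], "yaw": 6},
  {"dp": [0.105, -0.13, 0], "yaw": 8},
  {"dp": [0.13, -0.16, 0], "yaw": 10},
  {"dp": [0.155, -0.19, 0], "yaw": 12},
  {"dp": [0.18, -0.22, 0], "yaw": 14},
  {"dp": [0.205, -0.25, 0], "yaw": 14},
  {"dp": [0.23, -0.28, 0], "yaw": 14},
  {"dp": [0.25, -0.31, 0], "yaw": 14},
  {"dp": [0.27, -0.34, 0], "yaw": 14},
  {"dp": [0.295, -0.37, 0], "yaw": 14},
  {"dp": [0.32, -0.4, 0], "yaw": 14},
  {"dp": [0.34, -0.43, 0], "yaw": 14},
  {"dp": [0.36, -0.46, 0], "yaw": 14},
  {"dp": [0.38, -0.485, 0], "yaw": 14},
  {"dp": [0.394, -0.5, 0], "yaw": 14},
  {"dp": [0.394, -0.5, 0], "yaw": 14},
  {"dp": [0.394, -0.5, 0], "yaw": 14},
], grip=-1, squeeze=20)

```text
time_s: 1.77
tcp_pos: [0.5564, 0.1536, 0.248]
eef_rot: [180.0, 0.1, -0.1]
contact_force: [-1.2, 1.1, -0.4]
gripper_width: 0.0876
gripper_force: 0.0
```

```bash
python3 - <<'E'
from h import *
s=get_state();print(s['time_s'],s['tcp_pos'],s['eef_rot'],s['joints'],s['contact_force'])
c=cams.capture('wrist');print(c['T_tool_cam'],c['fx']);c['s']=s
np.save('w1.npy',c,allow_pickle=True);save('w1.png',c['image'])
W=cloud(c,s).reshape(-1,3)
for nm,z0,z1 in (('collar',.093,.1),('ledge',.063,.069)):
    m=(np.hypot(W[:,0]-.556,W[:,1]-.155)<.055)&(W[:,2]>z0)&(W[:,2]<z1);p=W[m]
    if len(p): print(nm,len(p),p.min(0).round(4),p.max(0).round(4),((p.min(0)+p.max(0))/2).round(4),p.mean(0).round(4))
S=np.load('scene.npy',allow_pickle=True).item();print('glass1',pts(S,[(462,378)]),pts(S,[(405,248)]))
E
```

```text
1.7667 [0.55644504 0.15360858 0.24797554] [ 1.79973783e+02  5.64256901e-02 -6.58660796e-02] [ 3.48313397e+01  1.14587130e+01 -1.19734514e+01 -1.17418625e-02
 -6.66291144e+01  5.51074707e+01] [-1.17782086  1.09505672 -0.44014586]
[[ 8.07717165e-04 -9.61878551e-01 -2.73475776e-01  7.29258678e-02]
 [ 9.99999053e-01  1.08168606e-03 -8.51023178e-04 -5.88521946e-04]
 [ 1.11439588e-03 -2.73474829e-01  9.61878514e-01 -1.36295516e-01]
 [ 0.00000000e+00  0.00000000e+00  0.00000000e+00  1.00000000e+00]] 400.85294798063563
collar 3789 [0.5274 0.1325 0.093 ] [0.5813 0.186  0.0986] [0.5543 0.1592 0.0958] [0.5558 0.1597 0.0961]
ledge 3623 [0.5105 0.1155 0.063 ] [0.5985 0.2032 0.069 ] [0.5545 0.1594 0.066 ] [0.5607 0.1589 0.0662]
glass1 [[0.72471331 0.28041995 0.04888533]] [[0.53675925 0.14650254 0.08840377]]
```

View pics/w1.png

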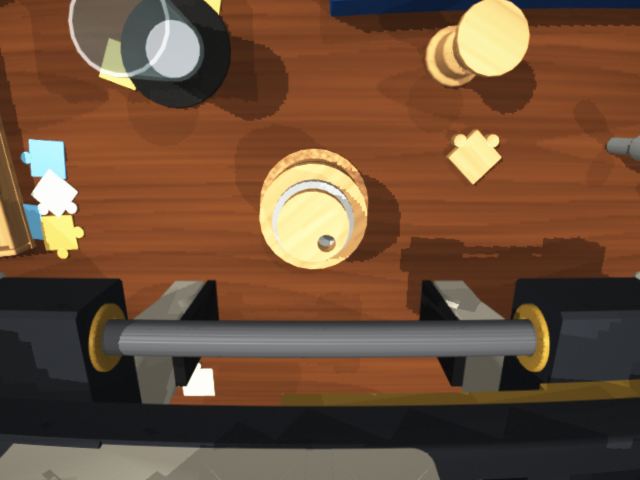

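The wrist view shows the canister at (314,210) with the collar hole at (327,243). I'll enlarge that region to locate the hole precisely.

```bash
python3 - <<'E'
from h import *
c=np.load('w1.npy',allow_pickle=True).item();s=c['s']
W=cloud(c,s)
def plane(u,v,z):
    d=world(c,np.array([ray(c,u,v)]),s)[0];o=world(c,np.zeros((1,3)),s)[0];return o+(d-o)*(z-o[2])/(d[2]-o[2])
save('w1c.png',c['image'][180:280,260:380],6)
# collar circle fit on edge points with z near .096
m=((W[...,2]>.09)&(W[...,2]<.102)&(np.hypot(W[...,0]-.556,W[...,1]-.157)<.04)).astype(np.uint8)
cn=max(cv2.findContours(m,0,2)[0],key=len)[:,0]
P=np.array([plane(u,v,.096)[:2] for u,v in cn]);A=np.c_[2*P,np.ones(len(P))];x=np.linalg.lstsq(A,(P**2).sum(1),rcond=None)[0]
print('collar',x[:2],np.sqrt(x[2]+x[:2]@x[:2]))
g=c['image'].min(2).astype(float);R=g[232:256,312:342];t=(np.median(g[215:232,300:330])+R.min())/2
mm=(R<t)
v,u=np.nonzero(mm);print(len(u),u.mean()+312,v.mean()+232,(u.min()+u.max())/2+312,(v.min()+v.max())/2+232,u.max()-u.min()+1,v.max()-v.min()+1,plane((u.min()+u.max())/2+312,(v.min()+v.max())/2+232,.096))
E
```

```text
collar [0.55473633 0.15906588] 0.02683377354219387
170 327.99411764705883 245.38235294117646 329.0 245.0 25 21 [0.54050659 0.14659817 0.096     ]
```

View pics/w1c.png

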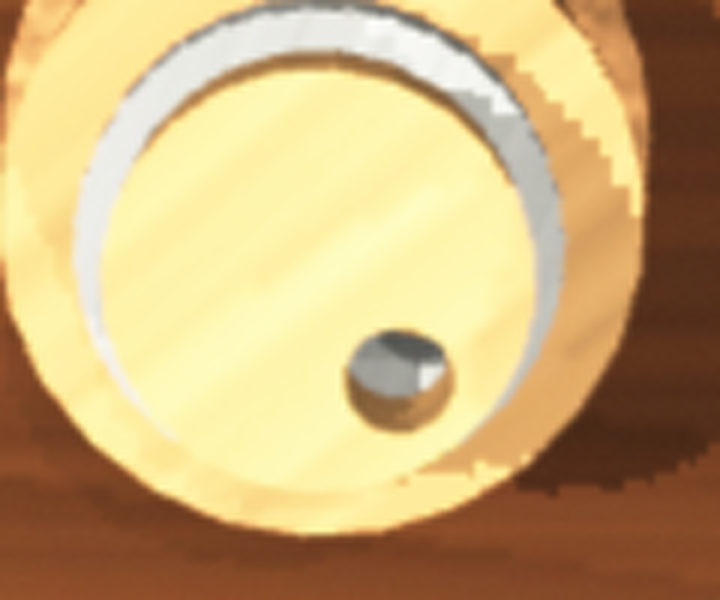

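Crop: hole mouth centre is at (401,381), i.e. pixel (326.3,243.1). The collar disc centre is at about (318,280). The hole is near (0.542,0.149) and the axis near (0.5547,0.159), 16.6 mm apart against 16 expected. Now over to the pin, with the same viewing geometry.

Request:
apply_moves([
  {"dp": [0.001, -0.015, 0], "yaw": 0},
  {"dp": [0.003, -0.045, 0], "yaw": 0},
  {"dp": [0.005, -0.08, 0], "yaw": 0},
  {"dp": [0.007, -0.115, 0], "yaw": 0},
  {"dp": [0.01, -0.15, 0], "yaw": 0},
  {"dp": [0.012, -0.185, 0], "yaw": 0},
  {"dp": [0.014, -0.22, 0], "yaw": 0},
  {"dp": [0.017, -0.255, 0], "yaw": 0},
  {"dp": [0.019, -0.29, 0], "yaw": 0},
  {"dp": [0.021, -0.325, 0], "yaw": 0},
  {"dp": [0.023, -0.355, 0], "yaw": 0},
  {"dp": [0.024, -0.372, 0], "yaw": 0},
  {"dp": [0.024, -0.376, 0], "yaw": 0},
  {"dp": [0.024, -0.376, 0], "yaw": 0},
  {"dp": [0.024, -0.376, 0], "yaw": 0},
])

```text
time_s: 3.07
tcp_pos: [0.58, -0.2201, 0.2485]
eef_rot: [-180.0, 0.0, 0.1]
contact_force: [-0.1, -0.4, 0.3]
gripper_width: 0.0872
gripper_force: 0.0
```

```bash
cat >> h.py <<'E'
def plane(c,s,u,v,z):
    d=world(c,np.array([ray(c,u,v)]),s)[0];o=world(c,np.zeros((1,3)),s)[0];return o+(d-o)*(z-o[2])/(d[2]-o[2])
E
python3 - <<'E'
from h import *
c=np.load('w1.npy',allow_pickle=True).item()
print('hole',plane(c,c['s'],326.3,243.1,.096),'axis',plane(c,c['s'],313,226.4,.096))
s=get_state();print(s['time_s'],s['tcp_pos'],s['eef_rot'],s['joints'])
c=cams.capture('wrist');c['s']=s;np.save('w2.npy',c,allow_pickle=True)
W=cloud(c,s)
m=(abs(W[...,2]-.058)<.004)&(np.hypot(W[...,0]-.566,W[...,1]+.227)<.02)
v,u=np.nonzero(m);print(len(u),u.mean(),v.mean(),u.min(),u.max(),v.min(),v.max(),W[m].mean(0),plane(c,s,u.mean(),v.mean(),.058))
m2=(abs(W[...,2]-.034)<.004)&(np.hypot(W[...,0]-.566,W[...,1]+.227)<.05);p=W[m2];print(p.min(0),p.max(0),(p.min(0)+p.max(0))/2)
u0,v0=int(u.mean()),int(v.mean());print(u0-60,v0-50);save('w2c.png',c['image'][v0-50:v0+50,u0-60:u0+60],6)
E
```

```text
hole [0.54200073 0.14863697 0.096     ] axis [0.55495806 0.15857488 0.096     ]
3.0667 [ 0.58003936 -0.22008348  0.24854263] [-1.79985594e+02  4.79919175e-03  1.07792508e-01] [-2.77804027e+00  1.54604064e+01 -6.58391436e+00 -1.52609718e-02
 -6.79611983e+01  9.28915593e+01]
344 324.9738372093023 230.6075581395349 315 335 221 241 [ 0.56506652 -0.22453035  0.05792943] [ 0.56509884 -0.22452977  0.058     ]
[ 0.52194737 -0.26724002  0.03011416] [ 0.60689438 -0.18207119  0.03796144] [ 0.56442087 -0.22465561  0.0340378 ]
264 180
```

View pics/w2c.png

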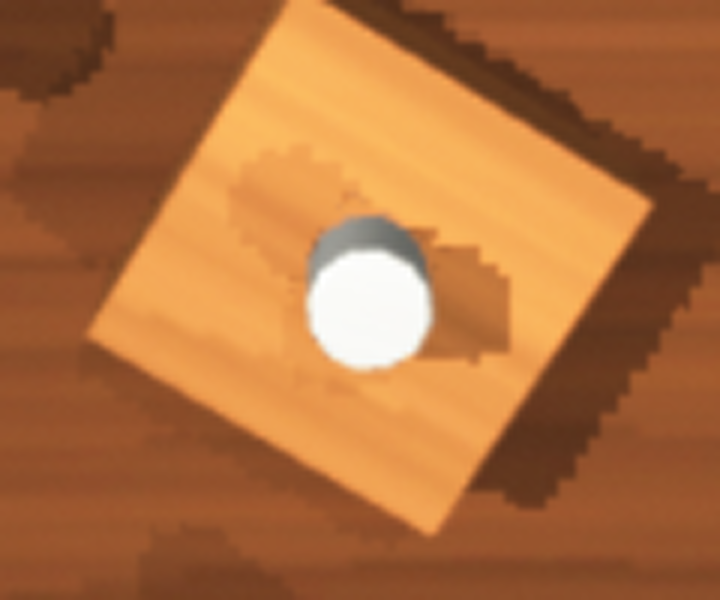

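```bash
cat >> h.py <<'E'
def nom(x,y,z,yaw): return dict(tcp_pos=np.array([x,y,z]),eef_rot=np.array([180,0,yaw]))
E
python3 - <<'E'
from h import *
L=[]
for i in range(6):
    cams.capture('wrist');s=get_state();L.append(np.r_[s['tcp_pos'],s['eef_rot'][2],s['contact_force'],s['moment']])
L=np.array(L);print(L.round(4)[:, :7]);print(L.mean(0).round(4),L.std(0).round(4))
c=np.load('w1.npy',allow_pickle=True).item();s=nom(.556,.155,.249,.089)
print('hole',plane(c,s,326.3,243.1,.096),'axis',plane(c,s,313,226.4,.096))
c=np.load('w2.npy',allow_pickle=True).item();s=nom(.58,-.221,.249,.089)
print('pin',plane(c,s,325.1,230.8,.058))
E
```

```text
[[ 0.5803 -0.2195  0.2487  0.1745  0.1754 -0.5382  0.1261]
 [ 0.5804 -0.2195  0.2488  0.1826 -1.101   0.293   0.1626]
 [ 0.5804 -0.2196  0.2488  0.1836 -0.9667  0.6593 -0.1396]
 [ 0.5805 -0.2197  0.2489  0.1764 -0.4474 -0.1135 -0.468 ]
 [ 0.5804 -0.2199  0.2488  0.1689 -0.2244 -0.3157  0.4517]
 [ 0.5804 -0.2201  0.2488  0.1535  0.66   -0.2605  0.2733]]
[ 0.5804 -0.2197  0.2488  0.1733 -0.3174 -0.0459  0.0677 -0.0333 -0.0122
  0.0065] [1.000e-04 2.000e-04 0.000e+00 1.010e-02 6.137e-01 4.037e-01 2.978e-01
 1.300e-02 2.120e-02 2.420e-02]
hole [0.54141382 0.15003942 0.096     ] axis [0.55438498 0.16004744 0.096     ]
pin [ 0.56478297 -0.22560434  0.058     ]
```

Request:
apply_moves([
  {"dp": [-0.007, -0.002, -0.01], "yaw": 0},
  {"dp": [-0.015, -0.0045, -0.03], "yaw": 0},
  {"dp": [-0.015, -0.0045, -0.055], "yaw": 0},
  {"dp": [-0.015, -0.0045, -0.08], "yaw": 0},
  {"dp": [-0.015, -0.0045, -0.105], "yaw": 0},
  {"dp": [-0.015, -0.0045, -0.13], "yaw": 0},
  {"dp": [-0.015, -0.0045, -0.15], "yaw": 0},
  {"dp": [-0.015, -0.0045, -0.168], "yaw": 0},
  {"dp": [-0.015, -0.0045, -0.18], "yaw": 0},
  {"dp": [-0.015, -0.0045, -0.187], "yaw": 0},
  {"dp": [-0.015, -0.0045, -0.189], "yaw": 0},
  {"dp": [-0.015, -0.0045, -0.189], "yaw": 0},
])

```text
time_s: 4.42
tcp_pos: [0.5654, -0.2252, 0.0594]
eef_rot: [180.0, 0.0, 0.1]
contact_force: [-0.7, -0.2, -0.6]
gripper_width: 0.0877
gripper_force: 0.0
```

Request:
apply_moves([
  {"dp": [0, 0, 0], "yaw": 0},
  {"dp": [0, 0, 0], "yaw": 0},
  {"dp": [0, 0, 0], "yaw": 0},
  {"dp": [0, 0, 0], "yaw": 0},
  {"dp": [0, 0, 0], "yaw": 0},
  {"dp": [0, 0, 0], "yaw": 0},
  {"dp": [0, 0, 0], "yaw": 0},
  {"dp": [0, 0, 0], "yaw": 0},
  {"dp": [0, 0, 0], "yaw": 0},
  {"dp": [0, 0, 0], "yaw": 0},
], grip=1, squeeze=15)

```text
time_s: 5.25
tcp_pos: [0.5653, -0.2253, 0.0595]
eef_rot: [-180.0, 0.0, 0.1]
contact_force: [0.8, -0.1, -0.2]
gripper_width: 0.0267
gripper_force: 0.0
```

Request:
apply_moves([
  {"dp": [0, 0, 0], "yaw": 0},
  {"dp": [0, 0, 0], "yaw": 0},
  {"dp": [0, 0, 0], "yaw": 0},
  {"dp": [0, 0, 0], "yaw": 0},
  {"dp": [0, 0, 0], "yaw": 0},
  {"dp": [0, 0, 0], "yaw": 0},
])

```text
time_s: 5.75
tcp_pos: [0.5653, -0.2253, 0.0595]
eef_rot: [180.0, 0.0, 0.1]
contact_force: [0.0, 0.1, -0.5]
gripper_width: 0.0171
gripper_force: 15.0
```

Request:
apply_moves([
  {"dp": [0, 0, 0.008], "yaw": 0},
  {"dp": [0, 0, 0.025], "yaw": 0},
  {"dp": [0, 0, 0.045], "yaw": 0},
  {"dp": [0, 0, 0.07], "yaw": 0},
  {"dp": [0, 0, 0.1], "yaw": 0},
  {"dp": [0, 0.005, 0.125], "yaw": 0},
  {"dp": [-0.001, 0.02, 0.14], "yaw": 0},
  {"dp": [-0.003, 0.045, 0.14], "yaw": 0},
  {"dp": [-0.005, 0.08, 0.14], "yaw": 0},
  {"dp": [-0.007, 0.115, 0.14], "yaw": 0},
  {"dp": [-0.01, 0.15, 0.14], "yaw": 0},
  {"dp": [-0.012, 0.185, 0.14], "yaw": 0},
  {"dp": [-0.014, 0.22, 0.14], "yaw": 0},
  {"dp": [-0.016, 0.255, 0.14], "yaw": 0},
  {"dp": [-0.018, 0.29, 0.14], "yaw": 0},
  {"dp": [-0.02, 0.325, 0.135], "yaw": 0},
  {"dp": [-0.022, 0.355, 0.12], "yaw": 0},
  {"dp": [-0.0234, 0.372, 0.108], "yaw": 0},
  {"dp": [-0.0234, 0.3756, 0.105], "yaw": 0},
  {"dp": [-0.0234, 0.3756, 0.105], "yaw": 0},
])

```text
time_s: 7.42
tcp_pos: [0.5412, 0.1511, 0.1639]
eef_rot: [179.9, 0.1, 0.2]
contact_force: [-0.9, -1.2, -0.7]
gripper_width: 0.0178
gripper_force: 15.0
```

```bash
python3 - <<'E'
from h import *
s=get_state();print(s['time_s'],s['tcp_pos'],s['eef_rot'],s['gripper_width'],s['contact_force'])
ims=[]
for n in ('wrist','side','scene'):
    c=cams.capture(n);c['s']=s;np.save('p_'+n+'.npy',c,allow_pickle=True)
    if n=='wrist': q=c['image'][180:480,170:470]
    else:
        X=c['R']@np.array([.542,.15,.11])+c['t'];u=int(c['fx']*X[0]/X[2]+c['cx']);v=int(c['fy']*X[1]/X[2]+c['cy']);print(n,u,v);q=c['image'][v-40:v+40,u-40:u+40]
    ims.append(cv2.resize(q,(400 if n=='wrist' else 200,)*2 if 0 else (266,400) if 0 else (266,266),interpolation=cv2.INTER_CUBIC))
save('p.png',np.hstack(ims))
E
```

```text
7.4167 [0.54116035 0.15112098 0.16387766] [1.79946156e+02 9.46396334e-02 2.01656498e-01] 0.01783158136332335 [-0.87407308 -1.23883575 -0.71869409]
side 254 196
scene 408 241
```

View pics/p.png

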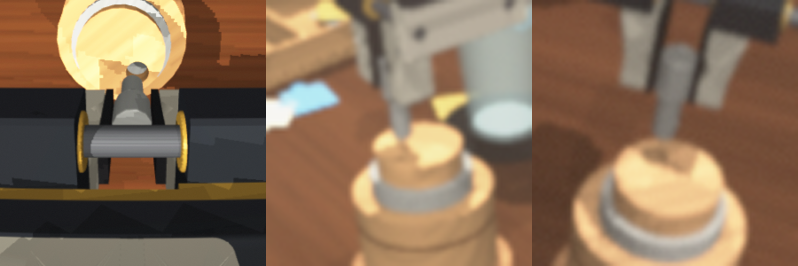

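The pin hangs upright over the hole, with its foot tip about over the mouth in all three crops (wrist crop 137,68). I'll lower it gently at low squeeze while watching the force.

Request:
apply_moves([
  {"dp": [0, 0, -0.004], "yaw": 0},
  {"dp": [0, 0, -0.008], "yaw": 0},
  {"dp": [0, 0, -0.011], "yaw": 0},
  {"dp": [0, 0, -0.013], "yaw": 0},
  {"dp": [0, 0, -0.014], "yaw": 0},
  {"dp": [0, 0, -0.015], "yaw": 0},
  {"dp": [0, 0, -0.0155], "yaw": 0},
  {"dp": [0, 0, -0.016], "yaw": 0},
], squeeze=8)

```text
time_s: 8.23
tcp_pos: [0.5421, 0.1502, 0.1488]
eef_rot: [180.0, -0.0, 0.1]
contact_force: [-0.0, -0.7, 2.1]
gripper_width: 0.0175
gripper_force: 8.0
```

Request:
apply_moves([
  {"dp": [0, 0, -0.0005], "yaw": 0},
  {"dp": [0, 0, -0.001], "yaw": 0},
  {"dp": [0, 0, -0.001], "yaw": 0},
])

```text
time_s: 8.48
tcp_pos: [0.5423, 0.1501, 0.1481]
eef_rot: [180.0, -0.1, 0.1]
contact_force: [-0.6, -3.3, 5.0]
gripper_width: 0.0179
gripper_force: 8.0
```

```bash
python3 - <<'E'
from h import *
L=[]
for i in range(4):
    cams.capture('wrist');s=get_state();L.append(np.r_[s['tcp_pos'],s['contact_force'],s['moment']])
print(np.mean(L,0).round(4))
E
```

```text
[ 0.5422  0.1502  0.1481  0.4532 -3.5037  5.1991 -1.2712 -0.1694  0.0072]
```

Request:
apply_moves([
  {"dp": [0, -0.0005, 0.001], "yaw": 0},
  {"dp": [0, -0.001, 0.001], "yaw": 0},
  {"dp": [0, -0.001, 0.001], "yaw": 0},
  {"dp": [0, -0.001, 0], "yaw": 0},
  {"dp": [0, -0.001, -0.0005], "yaw": 0},
  {"dp": [0, -0.001, -0.001], "yaw": 0},
  {"dp": [0, -0.001, -0.001], "yaw": 0},
])

```text
time_s: 9.27
tcp_pos: [0.5418, 0.1492, 0.1462]
eef_rot: [180.0, 0.0, 0.1]
contact_force: [1.8, -2.0, -0.6]
gripper_width: 0.0175
gripper_force: 8.0
```

Request:
apply_moves([
  {"dp": [0.0004, -0.0005, 0], "yaw": 0},
  {"dp": [0.0004, -0.0005, -0.001], "yaw": 0},
  {"dp": [0.0004, -0.0005, -0.002], "yaw": 0},
  {"dp": [0.0004, -0.0005, -0.003], "yaw": 0},
  {"dp": [0.0004, -0.0005, -0.004], "yaw": 0},
  {"dp": [0.0004, -0.0005, -0.005], "yaw": 0},
  {"dp": [0.0004, -0.0005, -0.005], "yaw": 0},
])

```text
time_s: 9.85
tcp_pos: [0.5421, 0.1488, 0.1412]
eef_rot: [180.0, 0.0, 0.1]
contact_force: [0.5, -0.0, -1.4]
gripper_width: 0.0178
gripper_force: 8.0
```

Request:
apply_moves([
  {"dp": [0, 0, -0.001], "yaw": 0},
  {"dp": [0, 0, -0.002], "yaw": 0},
  {"dp": [0, 0, -0.003], "yaw": 0},
  {"dp": [0, 0, -0.004], "yaw": 0},
  {"dp": [0, 0, -0.005], "yaw": 0},
  {"dp": [0, 0, -0.0055], "yaw": 0},
  {"dp": [0, 0, -0.006], "yaw": 0},
  {"dp": [0, 0, -0.006], "yaw": 0},
])

```text
time_s: 10.52
tcp_pos: [0.5422, 0.1488, 0.1354]
eef_rot: [180.0, 0.0, 0.1]
contact_force: [0.0, -0.3, -1.8]
gripper_width: 0.0175
gripper_force: 8.0
```

Request:
apply_moves([
  {"dp": [0, 0, -0.0005], "yaw": 0},
  {"dp": [0, 0, -0.001], "yaw": 0},
  {"dp": [0, 0, -0.0013], "yaw": 0},
  {"dp": [0, 0, -0.0013], "yaw": 0},
], squeeze=5)

```text
time_s: 10.85
tcp_pos: [0.5424, 0.1488, 0.1343]
eef_rot: [-180.0, -0.0, 0.1]
contact_force: [0.2, -0.7, 0.5]
gripper_width: 0.0178
gripper_force: 5.0
```

Request:
apply_moves([
  {"dp": [0, 0, 0], "yaw": 0},
  {"dp": [0, 0, 0], "yaw": 0},
  {"dp": [0, 0, 0], "yaw": 0},
  {"dp": [0, 0, 0], "yaw": 0},
  {"dp": [0, 0, 0], "yaw": 0},
  {"dp": [0, 0, 0], "yaw": 0},
  {"dp": [0, 0, 0], "yaw": 0},
  {"dp": [0, 0, 0.005], "yaw": 0},
  {"dp": [0, 0, 0.015], "yaw": 0},
  {"dp": [0, 0, 0.035], "yaw": 0},
  {"dp": [0, 0, 0.055], "yaw": 0},
  {"dp": [0.003, 0.002, 0.075], "yaw": 0},
  {"dp": [0.008, 0.006, 0.095], "yaw": 0},
  {"dp": [0.0129, 0.01, 0.11], "yaw": 0},
  {"dp": [0.0129, 0.01, 0.1153], "yaw": 0},
  {"dp": [0.0129, 0.01, 0.1153], "yaw": 0},
  {"dp": [0.0129, 0.01, 0.1153], "yaw": 0},
], grip=-1)

```text
time_s: 12.27
tcp_pos: [0.5547, 0.1586, 0.2493]
eef_rot: [-180.0, 0.0, 0.1]
contact_force: [-0.2, 0.1, -0.9]
gripper_width: 0.0878
gripper_force: 0.0
```

```bash
python3 - <<'E'
from h import *
s=get_state();print(s['time_s'],s['tcp_pos'],s['eef_rot'],s['joints'],s['gripper_width'])
c=cams.capture('wrist');S=cams.capture('side');np.save('w3.npy',c,allow_pickle=True)
for k in (s,nom(.5549,.1586,.25,.089)):
    W=cloud(c,k)
    m=(abs(W[...,2]-.133)<.006)&(np.hypot(W[...,0]-.542,W[...,1]-.149)<.02)
    v,u=np.nonzero(m);print(len(u),W[m][:,2].mean(),plane(c,k,u.mean(),v.mean(),.133))
    m=((W[...,2]>.062)&(W[...,2]<.070)&(np.hypot(W[...,0]-.555,W[...,1]-.159)<.06))
    p=W[m];print('ledge',p.min(0),p.max(0),(p.min(0)+p.max(0))/2,p[:,2].mean())
save('w3.png',np.hstack([cv2.resize(c['image'][140:300,220:420],(500,400)),cv2.resize(S['image'][150:260,210:290],(291,400),interpolation=cv2.INTER_CUBIC)]))
E
```

```text
12.2667 [0.55465811 0.15857933 0.24931505] [-1.79982329e+02  2.20105565e-02  7.72980412e-02] [ 3.53569010e+01  1.13448722e+01 -1.19313841e+01 -2.95406265e-02
 -6.67315087e+01  5.47320652e+01] 0.08778623735534641
562 0.1320514355883853 [0.54745463 0.14589364 0.133     ]
ledge [0.51008301 0.11557437 0.06208786] [0.59843095 0.20272841 0.06983541] [0.55425698 0.15915139 0.06596164] 0.06615493267236183
566 0.13270048877393995 [0.54757266 0.14587338 0.133     ]
ledge [0.51039579 0.1155372  0.06206641] [0.59874293 0.20269185 0.06991232] [0.55456936 0.15911453 0.06598937] 0.06682649144715631
```

View pics/w3.png

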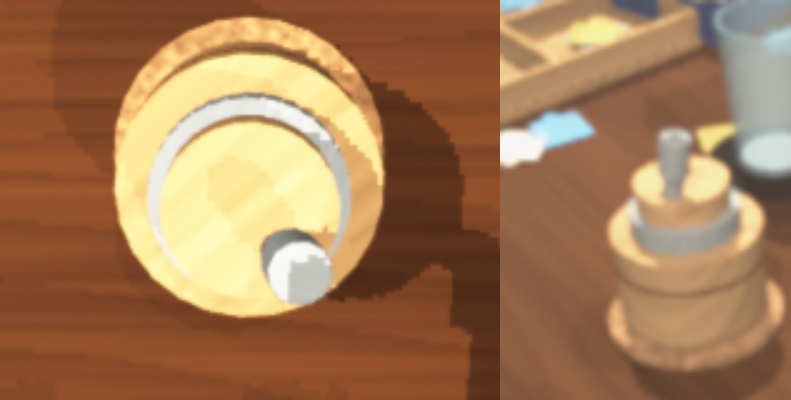

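The pin stands in the collar, leaning a little within the hole's play (head at crop 302,272). Next I'll turn the gripper to yaw +45 and descend around the ring with the fingertips at about z 71.5 mm. That keeps them above the ledge and the gripper body above the pin head.

Request:
apply_moves([
  {"dp": [0, 0, -0.005], "yaw": 4},
  {"dp": [0, 0, -0.015], "yaw": 10},
  {"dp": [0, 0, -0.025], "yaw": 17},
  {"dp": [0, 0, -0.035], "yaw": 24},
  {"dp": [0, 0, -0.045], "yaw": 31},
  {"dp": [0, 0, -0.055], "yaw": 38},
  {"dp": [0, 0, -0.065], "yaw": 43},
  {"dp": [0, 0, -0.075], "yaw": 45},
  {"dp": [0, 0, -0.09], "yaw": 45},
  {"dp": [0, 0, -0.105], "yaw": 45},
  {"dp": [0, 0, -0.12], "yaw": 45},
  {"dp": [0, 0, -0.135], "yaw": 45},
  {"dp": [0, 0, -0.145], "yaw": 45},
  {"dp": [0, 0, -0.152], "yaw": 45},
  {"dp": [0, 0, -0.155], "yaw": 45},
  {"dp": [0, 0, -0.156], "yaw": 45},
  {"dp": [0, 0, -0.156], "yaw": 45},
  {"dp": [0, 0, -0.156], "yaw": 45},
])

```text
time_s: 13.87
tcp_pos: [0.5556, 0.159, 0.0942]
eef_rot: [180.0, -0.1, 45.1]
contact_force: [0.2, 0.5, -0.1]
gripper_width: 0.0877
gripper_force: 0.0
```

```bash
cat >> h.py <<'E'
def rd(n=4):
    L=[]
    for i in range(n):
        cams.capture('wrist');s=get_state();L.append(np.r_[s['tcp_pos']*1e3,s['eef_rot'][2],s['contact_force'],s['moment'],s['gripper_width']*1e3,s['gripper_force']])
    print(s['time_s'],np.mean(L,0).round(3))
E
python3 -c "
from h import *
rd()"
```

```text
14.0667 [ 5.55535e+02  1.58998e+02  9.42500e+01  4.50940e+01  1.19000e-01
  2.10000e-02 -1.65000e-01 -6.60000e-02 -3.70000e-02 -1.20000e-02
  8.77970e+01  0.00000e+00]
```

No contact so far. Closing on the ring.

Request:
apply_moves([
  {"dp": [0, 0, 0], "yaw": 0},
  {"dp": [0, 0, 0], "yaw": 0},
  {"dp": [0, 0, 0], "yaw": 0},
  {"dp": [0, 0, 0], "yaw": 0},
  {"dp": [0, 0, 0], "yaw": 0},
  {"dp": [0, 0, 0], "yaw": 0},
  {"dp": [0, 0, 0], "yaw": 0},
], grip=1, squeeze=10)

```text
time_s: 14.65
tcp_pos: [0.5555, 0.1585, 0.0937]
eef_rot: [180.0, -0.0, 45.1]
contact_force: [3.0, -3.1, -0.6]
gripper_width: 0.0632
gripper_force: 10.0
```

```bash
python3 -c "
from h import *
rd()"
```

```text
14.85 [ 5.55514e+02  1.58502e+02  9.36530e+01  4.50890e+01  3.70000e+00
 -3.87900e+00 -9.07000e-01 -1.46300e+00 -1.32900e+00 -4.00000e-03
  6.31920e+01  9.99900e+00]
```

Request:
apply_moves([
  {"dp": [0.0002, -0.0002, 0], "yaw": 0},
  {"dp": [0.0004, -0.0004, 0], "yaw": 0},
  {"dp": [0.0004, -0.0004, 0], "yaw": 0},
], squeeze=20)

```text
time_s: 15.1
tcp_pos: [0.5556, 0.1584, 0.0936]
eef_rot: [-180.0, -0.0, 45.1]
contact_force: [1.7, -2.2, 0.9]
gripper_width: 0.0626
gripper_force: 20.0
```

```bash
python3 -c "
from h import *
rd()"
```

```text
15.3 [ 5.55556e+02  1.58427e+02  9.36220e+01  4.50890e+01  1.41300e+00
 -1.70600e+00  1.10100e+00 -7.53000e-01 -4.55000e-01 -8.00000e-03
  6.30860e+01  2.00000e+01]
```

Request:
apply_moves([
  {"dp": [0.0002, -0.0002, 0], "yaw": -0.5},
  {"dp": [0.0002, -0.0002, 0], "yaw": -1},
  {"dp": [0.0002, -0.0002, 0], "yaw": -1.8},
  {"dp": [0.0002, -0.0002, 0], "yaw": -2.6},
  {"dp": [0.0002, -0.0002, 0], "yaw": -3.4},
  {"dp": [0.0002, -0.0002, 0], "yaw": -4.2},
  {"dp": [0.0002, -0.0002, 0], "yaw": -5},
  {"dp": [0.0002, -0.0002, 0], "yaw": -5.8},
  {"dp": [0.0002, -0.0002, 0], "yaw": -6.6},
  {"dp": [0.0002, -0.0002, 0], "yaw": -7.4},
])

```text
time_s: 16.13
tcp_pos: [0.5557, 0.1583, 0.0936]
eef_rot: [-180.0, -0.0, 37.6]
contact_force: [-2.7, 2.3, 4.6]
gripper_width: 0.0632
gripper_force: 20.0
```

```bash
cat >> h.py <<'E'
def pinz(S0=None):
    # side-camera height profile near pin: max z of cloud within 12mm of hole below 0.136
    for n in ('side','scene'):
        c=cams.capture(n);np.save('last_'+n+'.npy',c,allow_pickle=True)
E
python3 - <<'E'
from h import *
rd(2);pinz()
ims=[]
for n in ('side','scene'):
    c=np.load('last_'+n+'.npy',allow_pickle=True).item()
    X=c['R']@np.array([.542,.149,.11])+c['t'];u=int(c['fx']*X[0]/X[2]+c['cx']);v=int(c['fy']*X[1]/X[2]+c['cy'])
    ims.append(cv2.resize(c['image'][v-40:v+40,u-40:u+40],(400,400),interpolation=cv2.INTER_CUBIC))
save('t1.png',np.hstack(ims))
E
```

```text
16.2333 [ 5.55683e+02  1.58317e+02  9.36000e+01  3.75910e+01 -3.33100e+00
  1.86000e+00  4.29000e+00  8.62000e-01  1.33600e+00  2.85000e-01
  6.27640e+01  2.00010e+01]
```

View pics/t1.png

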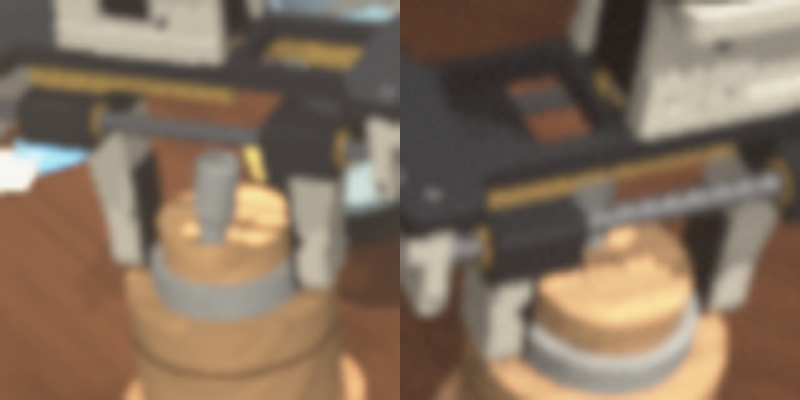

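The side crop shows the pin head (215,155–210) clear of the gripper, with the ring gripped. I'll track the pin's height from here with depth numbers.

```bash
cat >> h.py <<'E'
def chk(new=True):
    if new: pinz()
    c=np.load('last_side.npy',allow_pickle=True).item();W=cloud(c)
    m=(np.hypot(W[...,0]-.543,W[...,1]-.147)<.014)&(W[...,2]>.098)&(W[...,2]<.140)
    print('pin z hist .098+4mm bins',np.histogram(W[m][:,2],np.arange(.098,.1421,.004))[0])
    rd(3)
E
python3 -c "
from h import *
chk(False)"
```

```text
pin z hist .098+4mm bins [13  8  5 12 12 15  6 11 26  0  0]
16.4833 [ 5.55698e+02  1.58288e+02  9.35880e+01  3.76770e+01 -4.33600e+00
  2.92500e+00  4.88400e+00  1.08100e+00  1.56600e+00  1.69000e-01
  6.30250e+01  2.00010e+01]
```

Request:
apply_moves([
  {"dp": [0, 0, 0], "yaw": -0.8},
  {"dp": [0, 0, 0], "yaw": -1.6},
  {"dp": [0, 0, 0], "yaw": -2.4},
  {"dp": [0, 0, 0], "yaw": -3.2},
  {"dp": [0, 0, 0], "yaw": -4},
  {"dp": [0, 0, 0], "yaw": -4.8},
  {"dp": [0, 0, 0], "yaw": -5.6},
  {"dp": [0, 0, 0], "yaw": -6.4},
  {"dp": [0, 0, 0], "yaw": -7.2},
  {"dp": [0, 0, 0], "yaw": -8},
])

```text
time_s: 17.32
tcp_pos: [0.5557, 0.1583, 0.0936]
eef_rot: [-180.0, 0.0, 29.7]
contact_force: [-4.5, 2.3, 4.6]
gripper_width: 0.063
gripper_force: 20.0
```

```bash
python3 -c "
from h import *
s=get_state();print(s['moment'],s['contact_force'])
chk()"
```

```text
[0.98361503 1.5455457  0.41365167] [-4.54042264  2.25251506  4.55582714]
pin z hist .098+4mm bins [11  5 13 10 11 11  9 11 27  0  0]
17.5667 [ 5.55720e+02  1.58241e+02  9.35890e+01  2.96800e+01 -3.78300e+00
  2.35300e+00  5.13200e+00  1.03100e+00  1.56700e+00  2.42000e-01
  6.29100e+01  2.00010e+01]
```

Request:
apply_moves([
  {"dp": [-0.0001, 0.0001, 0], "yaw": -0.8},
  {"dp": [-0.0002, 0.0002, 0], "yaw": -1.6},
  {"dp": [-0.0003, 0.0002, 0], "yaw": -2.4},
  {"dp": [-0.0003, 0.0002, 0], "yaw": -3.2},
  {"dp": [-0.0003, 0.0002, 0], "yaw": -4},
  {"dp": [-0.0003, 0.0002, 0], "yaw": -4.8},
  {"dp": [-0.0003, 0.0002, 0], "yaw": -5.6},
  {"dp": [-0.0003, 0.0002, 0], "yaw": -6.4},
  {"dp": [-0.0003, 0.0002, 0], "yaw": -7.2},
  {"dp": [-0.0003, 0.0002, 0], "yaw": -8},
])

```text
time_s: 18.4
tcp_pos: [0.5557, 0.1583, 0.0936]
eef_rot: [180.0, -0.0, 21.6]
contact_force: [-0.3, -0.8, 3.6]
gripper_width: 0.0628
gripper_force: 20.0
```

```bash
python3 -c "
from h import *
s=get_state();print(s['moment'],s['contact_force'])
chk()"
```

```text
[-0.15589699  0.14469202  0.43386802] [-0.27862739 -0.81730426  3.62257854]
pin z hist .098+4mm bins [14 20 13 16 14 32  0  0  0  0  0]
18.65 [ 5.55657e+02  1.58288e+02  9.35870e+01  2.16730e+01  4.46000e-01
 -1.50500e+00  3.48100e+00 -4.02000e-01 -8.10000e-02  1.41000e-01
  6.30780e+01  2.00000e+01]
```

The pin has dropped home: its top is now at about 120 mm. I'll turn on with a 15 N squeeze so that slip limits the torque, in small steps, watching the moment.

Request:
apply_moves([
  {"dp": [0, 0, 0], "yaw": -0.4},
  {"dp": [0, 0, 0], "yaw": -0.8},
  {"dp": [0, 0, 0], "yaw": -1.2},
  {"dp": [0, 0, 0], "yaw": -1.6},
  {"dp": [0, 0, 0], "yaw": -2},
  {"dp": [0, 0, 0], "yaw": -2.4},
  {"dp": [0, 0, 0], "yaw": -2.8},
  {"dp": [0, 0, 0], "yaw": -3.2},
], squeeze=15)

```text
time_s: 19.32
tcp_pos: [0.5556, 0.1583, 0.0936]
eef_rot: [180.0, -0.0, 18.5]
contact_force: [2.5, -2.9, 2.3]
gripper_width: 0.0629
gripper_force: 15.0
```

```bash
python3 -c "
from h import *
s=get_state();print(s['moment'],s['contact_force'],s['eef_rot'][2])"
```

```text
[-1.03489534 -0.80476341  0.45279411] [ 2.48893299 -2.92899022  2.33064519] 18.4501454840371
```

Request:
apply_moves([
  {"dp": [0, 0, 0], "yaw": -0.4},
  {"dp": [0, 0, 0], "yaw": -0.8},
  {"dp": [0, 0, 0], "yaw": -1.2},
  {"dp": [0, 0, 0], "yaw": -1.6},
])

```text
time_s: 19.65
tcp_pos: [0.5556, 0.1583, 0.0936]
eef_rot: [180.0, -0.0, 16.9]
contact_force: [2.3, -4.9, 2.8]
gripper_width: 0.0631
gripper_force: 15.0
```

```bash
python3 -c "
from h import *
s=get_state();print(s['moment'],s['contact_force'],s['eef_rot'][2])"
```

```text
[-1.2722711  -1.11355623  0.38569608] [ 2.30466755 -4.91214773  2.7948824 ] 16.850200311712307
```

Request:
apply_moves([
  {"dp": [0.0001, -0.0001, 0], "yaw": -0.4},
  {"dp": [0.0001, -0.0002, 0], "yaw": -0.8},
  {"dp": [0.0001, -0.0003, 0], "yaw": -1.2},
  {"dp": [0.0001, -0.0003, 0], "yaw": -1.6},
  {"dp": [0.0001, -0.0003, 0], "yaw": -2},
])

```text
time_s: 20.07
tcp_pos: [0.5557, 0.1583, 0.0936]
eef_rot: [-180.0, -0.0, 14.9]
contact_force: [2.0, -1.0, 3.0]
gripper_width: 0.0631
gripper_force: 15.0
```

```bash
python3 -c "
from h import *
s=get_state();print(s['moment'],s['contact_force'],s['eef_rot'][2])"
```

```text
[-0.62328615 -0.77947131  0.40364724] [ 2.0175036  -1.04766391  2.99559652] 14.85001030799398
```

Request:
apply_moves([
  {"dp": [0, 0, 0], "yaw": -0.4},
  {"dp": [0, 0, 0], "yaw": -0.8},
  {"dp": [0, 0, 0], "yaw": -1.2},
  {"dp": [0, 0, 0], "yaw": -1.6},
  {"dp": [0, 0, 0], "yaw": -2},
])

```text
time_s: 20.48
tcp_pos: [0.5557, 0.1582, 0.0936]
eef_rot: [-180.0, -0.0, 12.8]
contact_force: [1.2, -0.0, 3.7]
gripper_width: 0.063
gripper_force: 15.0
```

```bash
python3 -c "
from h import *
s=get_state();print(s['moment'],s['contact_force'],s['eef_rot'][2])"
```

```text
[-0.331696   -0.71514101  0.44308042] [ 1.23230829 -0.0394351   3.680991  ] 12.847801779120427
```

Request:
apply_moves([
  {"dp": [0, 0, 0], "yaw": -0.4},
  {"dp": [0, 0, 0], "yaw": -0.8},
  {"dp": [0, 0, 0], "yaw": -1.2},
  {"dp": [0, 0, 0], "yaw": -1.6},
  {"dp": [0, 0, 0], "yaw": -2},
])

```text
time_s: 20.9
tcp_pos: [0.5557, 0.1582, 0.0936]
eef_rot: [-180.0, -0.0, 10.8]
contact_force: [2.0, -1.2, 2.9]
gripper_width: 0.0633
gripper_force: 15.0
```

```bash
python3 -c "
from h import *
s=get_state();print(s['moment'],s['contact_force'],s['eef_rot'][2])"
```

```text
[-0.02361259 -0.62438577  0.48213565] [ 2.03765656 -1.22618216  2.90379087] 10.849754714213393
```

Request:
apply_moves([
  {"dp": [0, 0, 0], "yaw": -0.3},
  {"dp": [0, 0, 0], "yaw": -0.6},
  {"dp": [0, 0, 0], "yaw": -0.9},
  {"dp": [0, 0, 0], "yaw": -1.2},
])

```text
time_s: 21.23
tcp_pos: [0.5556, 0.1582, 0.0936]
eef_rot: [-180.0, -0.0, 9.7]
contact_force: [1.6, -0.7, 3.8]
gripper_width: 0.0633
gripper_force: 15.0
```

```bash
python3 -c "
from h import *
s=get_state();print(s['moment'],s['contact_force'],s['eef_rot'][2])"
```

```text
[ 0.12502303 -0.68765726  0.42199882] [ 1.59772018 -0.65030686  3.78583408] 9.6604623245343
```

Request:
apply_moves([
  {"dp": [0, 0, 0], "yaw": -0.4},
  {"dp": [0, 0, 0], "yaw": -0.8},
  {"dp": [0, 0, 0], "yaw": -1.2},
  {"dp": [0, 0, 0], "yaw": -1.6},
  {"dp": [0, 0, 0], "yaw": -2},
])

```text
time_s: 21.65
tcp_pos: [0.5557, 0.1581, 0.0936]
eef_rot: [-180.0, -0.0, 7.7]
contact_force: [2.1, 1.1, 2.8]
gripper_width: 0.0629
gripper_force: 15.0
```

```bash
python3 -c "
from h import *
s=get_state();print(s['moment'],s['contact_force'],s['eef_rot'][2])"
```

```text
[ 0.25936166 -0.74484457  0.47629314] [2.05470424 1.13376707 2.8172904 ] 7.652153066160635
```

Request:
apply_moves([
  {"dp": [0, 0, 0], "yaw": -0.3},
  {"dp": [0, 0, 0], "yaw": -0.6},
  {"dp": [0, 0, 0], "yaw": -0.9},
  {"dp": [0, 0, 0], "yaw": -1.2},
  {"dp": [0, 0, 0], "yaw": -1.5},
])

```text
time_s: 22.07
tcp_pos: [0.5557, 0.1581, 0.0936]
eef_rot: [-180.0, -0.0, 6.2]
contact_force: [2.4, 0.2, 4.2]
gripper_width: 0.0634
gripper_force: 15.0
```

```bash
python3 -c "
from h import *
s=get_state();print(s['moment'],s['contact_force'],s['eef_rot'][2])"
```

```text
[ 0.24433876 -0.82687856  0.64227183] [2.39300416 0.16725936 4.16339564] 6.1666378774189665
```

The moment has jumped to 0.64, about 0.22 above running. Holding still to confirm.

Request:
apply_moves([
  {"dp": [0, 0, 0], "yaw": 0},
  {"dp": [0, 0, 0], "yaw": 0},
])

```text
time_s: 22.23
tcp_pos: [0.5557, 0.1581, 0.0936]
eef_rot: [-180.0, -0.0, 6.2]
contact_force: [3.1, 1.5, 2.9]
gripper_width: 0.0633
gripper_force: 15.0
```

```bash
python3 -c "
from h import *
s=get_state();print(s['moment'],s['eef_rot'][2]);chk()"
```

```text
[ 0.25587872 -0.92110611  0.50476804] 6.191712301035287
pin z hist .098+4mm bins [18 17 13 12 12  7  1  0  0  0  0]
22.4833 [ 5.55680e+02  1.58103e+02  9.35960e+01  6.19000e+00  2.69400e+00
  4.82000e-01  3.65400e+00  2.43000e-01 -9.85000e-01  5.02000e-01
  6.29420e+01  1.50000e+01]
```

The held torque stays at 0.50, where free turning settled to about 0.2, so the ring is firm against the pin. Letting go and rising.

Request:
apply_moves([
  {"dp": [0, 0, 0], "yaw": 0},
  {"dp": [0, 0, 0], "yaw": 0},
  {"dp": [0, 0, 0], "yaw": 0},
  {"dp": [0, 0, 0], "yaw": 0},
  {"dp": [0, 0, 0], "yaw": 0},
  {"dp": [0, 0, 0], "yaw": 0},
  {"dp": [0, 0, 0.005], "yaw": 0},
  {"dp": [0, 0, 0.015], "yaw": 0},
  {"dp": [0, 0, 0.03], "yaw": 0},
  {"dp": [0, 0, 0.05], "yaw": 0},
  {"dp": [0, 0, 0.075], "yaw": 0},
  {"dp": [0, 0, 0.1], "yaw": 0},
  {"dp": [0, 0, 0.125], "yaw": 0},
  {"dp": [0, 0, 0.145], "yaw": 0},
  {"dp": [0, 0, 0.155], "yaw": 0},
  {"dp": [0, 0, 0.157], "yaw": 0},
  {"dp": [0, 0, 0.157], "yaw": 0},
], grip=-1)

```text
time_s: 23.9
tcp_pos: [0.5555, 0.1581, 0.251]
eef_rot: [-180.0, -0.0, 6.2]
contact_force: [0.0, 0.8, -1.3]
gripper_width: 0.0875
gripper_force: 0.0
```

```bash
python3 - <<'E'
from h import *
chk()
c=np.load('last_side.npy',allow_pickle=True).item();d=cams.capture('wrist')
save('end.png',np.hstack([cv2.resize(d['image'][140:300,220:420],(500,400)),cv2.resize(c['image'][150:260,210:290],(291,400),interpolation=cv2.INTER_CUBIC)]))
E
```

```text
pin z hist .098+4mm bins [15 15 15 17 14 36  0  0  0  0  0]
24.15 [ 5.54985e+02  1.57785e+02  2.49070e+02  6.18000e+00  3.44000e-01
 -1.28000e-01  1.18000e-01 -4.70000e-02 -8.00000e-03  3.00000e-03
  8.78230e+01  0.00000e+00]
```

View pics/end.png

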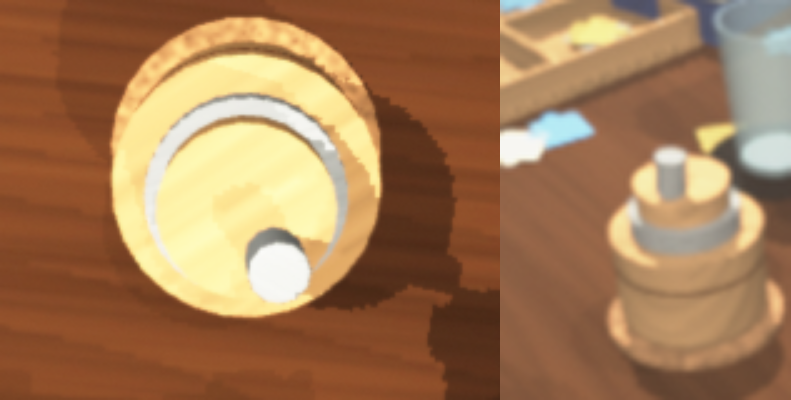

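The pin's head sits flat on the collar (wrist crop 280,272; side crop 670,170), fully home and upright, and the gripper is clear.

```bash
python3 -c "
from plant import r
print(r.close_job())"
```

```text
the job is handed in; nothing more can be done
None
```

The canister is locked and the job is handed in: the pin is fully home, the ring is firm against it (about 0.22 N m above running torque, under the 0.32 limit), and the gripper is clear of everything.

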